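Lock the copper tee in its hinged pipe clamp

ROBOT

A 7-joint arm with a two-finger parallel gripper is mounted at the origin on the work surface. World frame = base frame: x ahead of the robot, y to its left, z up, the work surface at z = 0. Lengths are in m, angles in rad, forces in N, time in s.
With the tool pointing down it reaches from about 0.4 to 0.875 m from the base axis. Payload 19.3 kg.
Tool frame: the origin (TCP) lies between the finger pads; the fingertips stand 17 mm ahead of it and the grasp point (between the pads) lies 2 mm behind it (bot.tips_ahead is the z of the fingertips in the tool frame, in m); z points along the fingers, y is the direction in which the jaws open and shut (so a half turn about z gives the same grasp; the last joint's range is limited). The gripper opens to 85 mm and grips with 20 to 120 N. Pads are 22 mm wide; open, the fingers measure 114 mm over their backs; the gripper's body (76 mm by 85 mm) begins 54 mm behind the grasp point. The pads swing forward as they close: fully open they stand 13 mm farther back than shut.
Start: joints at [-1.311, 0.521, -0.036, 1.599, 0.021, 1.021, -0.113], TCP at [0.202, 0.591, 0.248] pointing down, gripper open.
Joint ranges: [-2.91, 2.91], [-0.3, 2.13], [-1.5, 1.42], [0.17, 2.43], [-1.26, 4.41], [0.16, 1.93], [-2.52, 2.52]. Speed limits (rad/s): [1.89, 1.89, 2.39, 2.39, 3.01, 3.01, 3.01].

INTERFACE

Orientations are given as [roll, pitch, yaw] about the fixed x, y, z axes, in that order (R = Rz(yaw) Ry(pitch) Rx(roll)).
In Python, from workcell import telemetry, cams, job, bot gives the robot as it stands.
- The arm moves only by the tool arm_command, never from a script. Its argument "deltas" is a list of rows, each a list of 7 numbers: the opening, from -1 (shut) to 1 (fully open), so that 0 is half open, then the shift along the tool's x, y, z normalised to -1 to 1, where 1 is 150 mm, then the turn, a rotation vector about the tool's x, y, z normalised to -1 to 1, where 1 is 45 degrees. In form: [[hand, tx, ty, tz, rx, ry, rz], ...]. A call has 1 to 8 rows; each row is the pose to reach, as a shift and turn from the pose commanded when the call began, along the tool's axes at that moment; what a row does not reach only later rows make up. A row lasts 1/8 s, in which the tool goes at most 62.5 mm and 10.7 degrees, less where a joint would pass 70% of its speed; a pose out of reach is approached as far as the arm can. A call with a number of a shift or a turn outside -1 to 1 is refused whole. A call with a gripper value outside its range is refused whole. The fingers move at their own pace and stop on an object; "newtons" is the grip in N (left out, the last holds). Time passes only in rows, so rows that repeat a pose let the fingers close. It gives the time, the measured TCP pose, the force and the opening at its end, in the units of the state.
- telemetry.observe(): the state, without advancing time (a new reading comes with each control period).
- cams.grab_frame(name): name is "scene" or "top" or "wrist"; returns the picture (400x640x3 uint8, blue, green, red); there is no depth.
- cams.get_calibration(name): a dict with "fx", "fy", "cx", "cy" (pixels), "k1" (the pictures are not rectified: a ray, as slopes to the right and down, at radius r is drawn at 1 + k1 r^2 times it, then the intrinsics apply), "R" (3x3) and "t" (3): a world point X has camera coordinates R X + t. Camera axes: x right, y down, z forward; pixel columns grow to the right and rows downward; lengths in m; the calibration is good to about 2 mm. A picture is of the moment at which its call begins: read the wrist's pose just before it. get_calibration takes no time and is no camera call; for the wrist camera it gives the pose at the moment of the call.
- job.job_done(): hands the job in, once; it reports no verdict.
The state is a dict: "clock": time; "qpos": joint angles; "qd": joint speeds; "joint_efforts": joint torques, N m; "position": TCP position; "tool_rot": TCP orientation; "force": force on the tool from outside, world axes, zero at the start; "moment": the same for the moment, N m; "grip_width": finger opening in m.
Only numpy, scipy, OpenCV 4.12 (cv2) and the standard library are available. Lean on these libraries where they do the work, as an engineer would, in place of code of your own. Each camera call takes 0.05 s, during which the arm holds its last target.

TASK

Two identical hinged pipe clamps stand open on the birch shelf: one cradles a copper tee with a side branch, the other a plain straight tube. Lock the tee in for storage: swing its clamp's hinged half fully down over the tee, and only then swing that clamp's bolt up into the slot of the half until it stands upright. Leave the tee lying in its cradle.

Things in the scene. Friction and masses are not known exactly. Their poses are not given: they have to be found in the camera images.
- clamp: The tee's clamp, fixed: birch block 150 mm along x (tube direction), y -36 to +62 mm, 30 mm high. Origin on the shelf under the tube's axis, mid-length; z up. Half and bolt both lie in its plane x = -30 mm. Half's hinge: along x at y +34, z 51 mm. Bolt's pivot: along x at y -54, z 18 mm. The like clamp with a plain tube is not part of the job.
- strap (a joint): Hinged half, a steel arch 34 mm wide on a stiff hinge (stays where left; 2 to 5 N move it). Rad: 0 = shut, grows opening up and over to clamp +y; starts 1.5 to 1.9. Shut: arch centred at y 0, z 51 mm, outer radius 27; flat ear, top z 55, reaches y -66, its open slot 12 wide. At 1.57 it stands to z 151 and bulges to y +61. Press home on the ear: straight down on the arch binds.
- bolt (a joint): Swing bolt, 9 mm thick, with a 25 mm wide nut 40 to 56 mm from its pivot, end at 68 mm. Rad: 0 = upright in the slot against a stop, nut above the ear; grows leaning out to clamp -y; starts 0.6 to 0.85. Stiff pivot: stays where left; 1 to 3 N on its end or nut, pushed from outside (-y) along its arc (inwards and up), swing it up; a level push may bind.
- tee: Loose copper tee, 42 mm outside diameter, 0.35 kg: run 150 mm along its x, branch at x +45 mm reaching 62 mm to its +y (the hinge side). Origin at the underside of the run's middle, z up. It already lies in the clamp between cheeks on the block's top: its frame is about the clamp's raised by 30 mm, its top 72 mm above the shelf.
Mind the look-alikes: they are no part of the job. Leave any purple or turquoise look-alike of the clamp alone.

How it is judged:
On the way, in this order (a step that is already met when the one before it is completed fails the run):
1. the hinged half is shut over the tee while the bolt still leans out of the way (value of joint strap below 0.17 rad and value of joint bolt above 0.4 rad), for 0.2 s.
2. the bolt stands upright in the slot of the shut half (value of joint each of strap, bolt below 0.17 rad), for 0.2 s.
At the end, for the whole second after the job is handed in: The hinged half is within 10 degrees of fully shut, the swing bolt within 10 degrees of upright in its slot, and the tee lies at rest in the cradle, within 20 mm and 10 degrees of the clamp's own axes and no more than 10 mm above the block (all of step 2 and horizontal distance between tee and clamp below 0.02 m and z of tee in the frame of clamp below 0.04 m and angle between the x axis of tee and the x axis of clamp, either way round below 0.17 rad and linear speed of tee below 0.02 m/s); the robot touches nothing.
It also fails if it takes over 45 s, if anything falls off the work surface, if the arm or the gripper's body presses on something with over 40 N, if the wrist force passes 120 N, or if a joint passes its speed limit or range.

## Working session

There is one attempt and no reset: what is moved stays moved. The work goes in short steps, Python scripts to look and compute and a tool call to move; the robot and the scene stay as the last step left them, time stands still between calls to the robot, and variables do not carry over. Pictures are saved under pics/ and viewed, and the job is handed in when it is done.

Besides the shell and the picture viewer there is one more tool, called after ">>>" as name(argument=value, ...) on one line, values as JSON. arm_command: Moves the arm, as the interface text tells. Its arguments: {"type":"object","properties":{"deltas":{"type":"array","items":{"type":"array","items":{"type":"number"}}},"newtons":{"type":"number"}},"required":["deltas"]}

```bash
ls; mkdir -p pics
python3 - <<'E'
from workcell import telemetry, cams, job, bot
import cv2
s=telemetry.observe();print(s)
print(bot.tips_ahead)
for n in ["scene","top","wrist"]:
    c=cams.get_calibration(n);print(n,c)
    cv2.imwrite(f"pics/{n}0.png",cams.grab_frame(n))
E
```

```text
pics
{'clock': 0.0, 'qpos': array([-1.31116547,  0.52201816, -0.03630732,  1.60000984,  0.02118214,
        1.02109984, -0.11278808]), 'qd': array([-3.17099200e-05, -3.84919636e-04, -9.19319641e-04, -8.29316419e-04,
       -1.13522946e-03, -7.16304979e-05, -1.08777725e-03]), 'joint_efforts': array([ 1.04256262e-03, -9.27120423e+01,  1.98006749e+00, -3.69912958e+01,
        1.76714215e-02,  8.51503573e-03, -3.80683321e-05]), 'position': array([0.20236299, 0.59099149, 0.2477227 ]), 'tool_rot': array([-3.14044442e+00,  7.73164387e-05,  2.81173706e+00]), 'force': array([ 0.53222511, -0.3980897 , -0.80891884]), 'moment': array([ 0.0293914 ,  0.00995832, -0.01660987]), 'grip_width': 0.08548512312664165}
0.017
scene {'fx': 475.90902728890865, 'fy': 475.90902728890865, 'cx': 327.5536196733511, 'cy': 201.25830582346447, 'k1': -0.05371858740054256, 'R': array([[-0.81551173,  0.57871486, -0.00545242],
       [ 0.45098709,  0.62955997, -0.63266492],
       [-0.36269997, -0.51840463, -0.77440647]]), 't': array([ 0.36413223, -0.17611774,  1.40556728])}
top {'fx': 364.2359960860962, 'fy': 364.2359960860962, 'cx': 322.049106309231, 'cy': 202.67100606564478, 'k1': -0.018492861592678343, 'R': array([[-0.02529922, -0.99888034, -0.03997513],
       [-0.98955123,  0.03070076, -0.14087521],
       [ 0.14194474,  0.03599341, -0.98921998]]), 't': array([0.04145244, 0.45383719, 0.90609079])}
wrist {'fx': 324.13061927750965, 'fy': 324.13061927750965, 'cx': 323.9169361367728, 'cy': 196.4591968528233, 'k1': 0.013659360690076243, 'R': array([[ 0.3229737 ,  0.94640695, -0.00137122],
       [ 0.90147066, -0.30719681,  0.3049275 ],
       [ 0.28816427, -0.09971968, -0.95237458]]), 't': array([-0.6239982 , -0.04130035,  0.3787953 ])}
```

View pics/scene0.png

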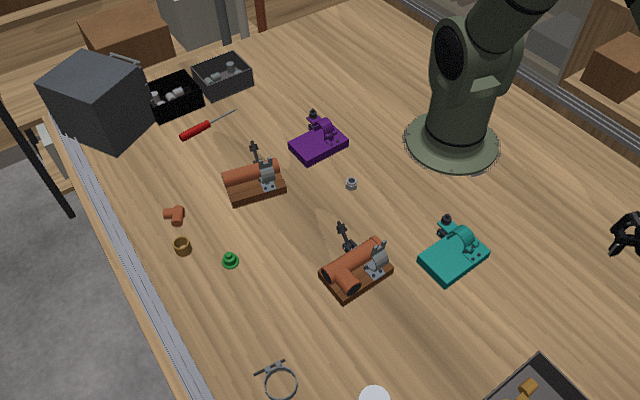

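View pics/top0.png

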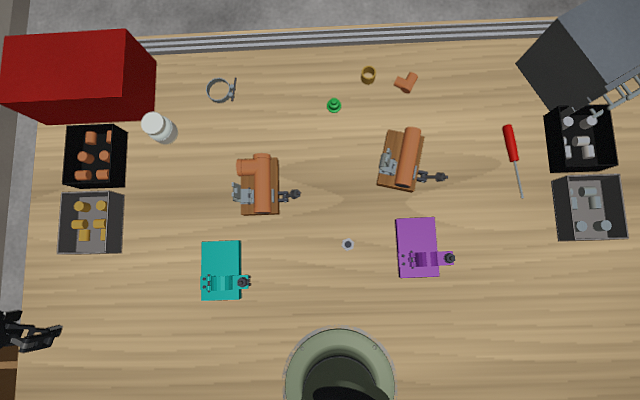

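View pics/wrist0.png

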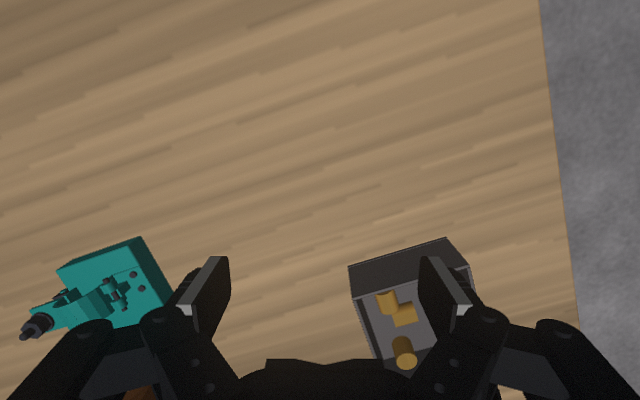

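The candidates are the tee clamp (top 258,185; scene 356,268), the plain tube clamp (top 403,158; scene 255,180), a turquoise look-alike (top 222,270) and a purple one (top 417,247). I choose the one with the branched copper tee, at top (258,185), and check it in crops.

Run:
```python
import cv2,numpy as np
a=cv2.imread("pics/top0.png")[140:230,215:315];b=cv2.imread("pics/scene0.png")[210:310,300:410]
a=cv2.resize(a,(400*1,360),interpolation=cv2.INTER_CUBIC);b=cv2.resize(b,(396,360),interpolation=cv2.INTER_CUBIC)
cv2.imwrite("pics/crop0.png",np.hstack([a,b]))
```

```text
(no output)
```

View pics/crop0.png

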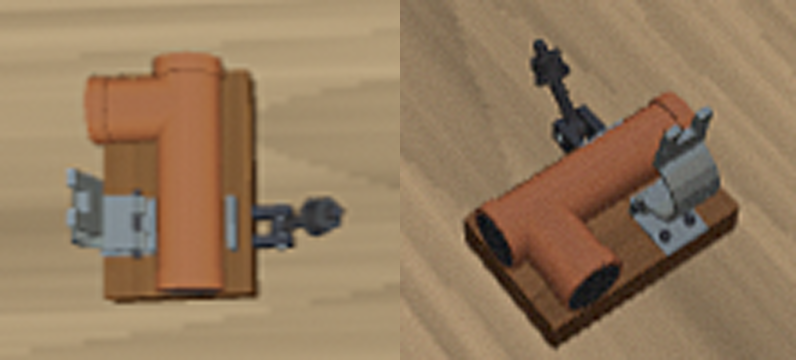

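The crop confirms it: a tee with a side branch to the left (+y), the hinge on the left and the bolt on the right. The clamp axes lie close to the world axes. Next I fit the pose using both views.

```bash
cat > h.py <<'E'
import numpy as np,cv2
def proj(c,X):
    X=np.atleast_2d(X);p=X@np.array(c["R"]).T+np.array(c["t"]);s=p[:,:2]/p[:,2:]
    r2=(s**2).sum(1,keepdims=True);s=s*(1+c["k1"]*r2)
    return s*[c["fx"],c["fy"]]+[c["cx"],c["cy"]]
def C2W(pose,P):
    x,y,a=pose;P=np.atleast_2d(P);c,s=np.cos(a),np.sin(a)
    return np.c_[x+c*P[:,0]-s*P[:,1],y+s*P[:,0]+c*P[:,1],P[:,2]]
def strap(v):  # points of ear tip, slot etc: hinge (y34,z51), shut ear tip y-66 z55
    def rot(y,z):
        dy,dz=y-.034,z-.051 # opening takes -y side up and over to +y
        c,s=np.cos(v),np.sin(v); return .034+dy*c+dz*s, .051-dy*s+dz*c
    return rot
def wire(sv,bv):
    L=[]
    B=lambda x,y,z:(x/1000,y/1000,z/1000)
    for z in(0,30):
        q=[B(-75,-36,z),B(75,-36,z),B(75,62,z),B(-75,62,z)]
        L+=[(q[i],q[(i+1)%4]) for i in range(4)]
    for y in(-21,21):L+=[(B(-75,y,51),B(75,y,51))]
    L+=[(B(-75,0,72),B(75,0,72)),(B(45,0,72),B(45,62,72))]
    r=strap(sv)
    for x in(-.047,-.013):
        pts=[(.034,.051)]+[(.027*np.cos(t),.051+.027*np.sin(t)) for t in np.linspace(0,np.pi,9)]+[(-.066,.055)]
        pts=[(x,)+r(*p) for p in pts];L+=list(zip(pts[:-1],pts[1:]))
    e=r(-.066,.055);L+=[((-.047,)+e,(-.013,)+e)]
    bp=lambda d:(-.03,-.054-d*np.sin(bv),.018+d*np.cos(bv))
    L+=[(bp(0),bp(.068))]
    n=.0125;
    for d in(.04,.056):
        q=bp(d);L+=[((q[0]-n,q[1],q[2]),(q[0]+n,q[1],q[2]))]
    return L
def draw(img,c,pose,sv,bv,box,k):
    x0,y0,x1,y1=box;im=cv2.resize(img[y0:y1,x0:x1],None,fx=k,fy=k,interpolation=cv2.INTER_CUBIC)
    for a,b in wire(sv,bv):
        p=proj(c,C2W(pose,[a,b]));p=((p-[x0,y0]+.5)*k-.5).round().astype(int)
        cv2.line(im,tuple(map(int,p[0])),tuple(map(int,p[1])),(255,255,0),1)
    return im
E
python3 - <<'E'
from h import *
from workcell import cams
from scipy.optimize import least_squares
ct,cs=cams.get_calibration("top"),cams.get_calibration("scene")
T=lambda u,v:(215+(u+.5)/4-.5,140+(v+.5)/4-.5)
S=lambda u,v:(300+(u+.5)/3.6-.5,210+(v+.5)/3.6-.5)
B=lambda x,y,z:(x/1000,y/1000,z/1000)
obs=[(ct,T(250,70),B(75,-36,30)),(ct,T(257,297),B(-75,-36,30)),(ct,T(105,297),B(-75,62,30)),
(cs,S(552,330),B(75,62,30)),(cs,S(738,205),B(-75,62,30))]
f=lambda p:np.concatenate([(proj(c,C2W(p,X))[0]-o) for c,o,X in obs])
r=least_squares(f,[.45,.2,0]);print(r.x,f(r.x).round(1))
np.save("pose.npy",r.x)
it,is_=cv2.imread("pics/top0.png"),cv2.imread("pics/scene0.png")
cv2.imwrite("pics/ov.png",np.hstack([draw(it,ct,r.x,1.7,.75,(215,140,315,230),4),draw(is_,cs,r.x,1.7,.75,(300,210,400,300),4)]))
print(-np.array(ct["R"]).T@ct["t"])
E
```

```text
[0.42590023 0.2609342  0.44898824] [-43.7  28.  -20.9  22.1 -17.   39.6 -40.2   7.9 -67.3  -8.6]
[ 0.32152905 -0.00514041  0.96191458]
```

View pics/ov.png

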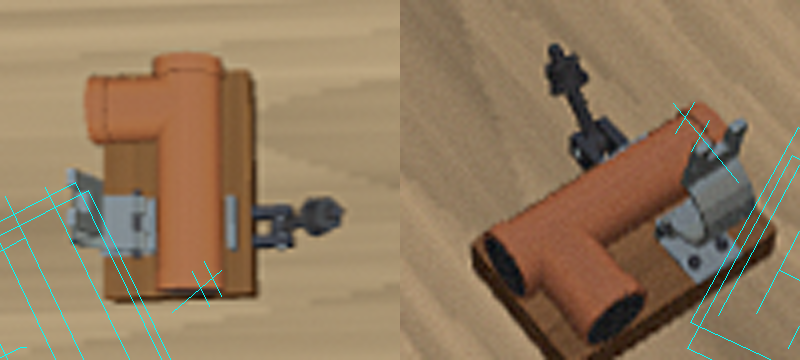

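```bash
cat > fit.py <<'E'
from h import *
from workcell import cams
from scipy.optimize import least_squares
ct,cs=cams.get_calibration("top"),cams.get_calibration("scene")
T=lambda u,v:(215+(u+.5)/4-.5,140+(v+.5)/4-.5)
S=lambda u,v:(300+(u-400+.5)/3.6-.5,210+(v+.5)/3.6-.5)
B=lambda x,y,z:(x/1000,y/1000,z/1000)
obs=[(ct,T(250,70),B(75,-36,30)),(ct,T(257,297),B(-75,-36,30)),(ct,T(105,297),B(-75,62,30)),
(cs,S(552,330),B(75,62,30)),(cs,S(738,205),B(-75,62,30))]
f=lambda p:np.concatenate([(proj(c,C2W(p,X))[0]-o) for c,o,X in obs])
r=least_squares(f,[.45,.2,0]);print(r.x,f(r.x).round(1))
np.save("pose.npy",r.x)
it,is_=cv2.imread("pics/top0.png"),cv2.imread("pics/scene0.png")
import sys
sv,bv=map(float,sys.argv[1:3])
cv2.imwrite(sys.argv[3],np.hstack([draw(it,ct,r.x,sv,bv,(215,140,315,230),4),draw(is_,cs,r.x,sv,bv,(310,215,410,305),4)]))
E
python3 fit.py 1.7 .75 pics/ov2.png
```

```text
[0.50595245 0.17990682 0.00955643] [ 0.  -0.2 -0.7 -0.7 -0.2  0.8 -0.2 -0.5 -0.2 -0.3]
```

View pics/ov2.png

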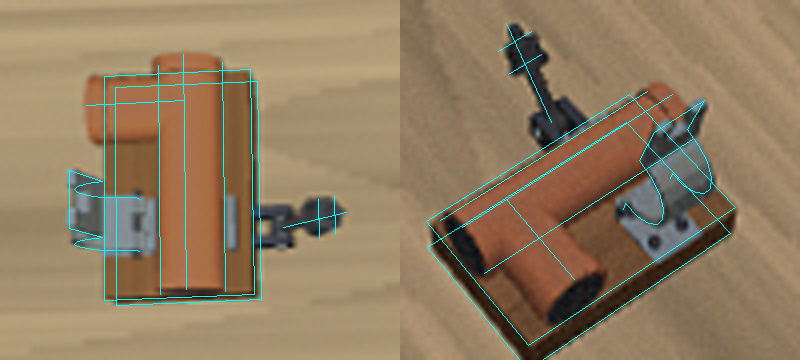

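>>> arm_command(deltas=[[-1,-0.4,-0.2,0,0,0,-0.14],[-1,-0.8,-0.37,0,0,0,-0.28],[-1,-1,-0.46,0,0,0,-0.42],[-1,-1,-0.46,0,0,0,-0.42]])

```text
clock: 0.65
position: [0.3248, 0.475, 0.2483]
tool_rot: [-3.141, 0.001, 3.138]
force: [-0.4, 1.2, 0.4]
grip_width: 0.0124
```

>>> arm_command(deltas=[[-1,-0.3,-0.2,0,0,0,0],[-1,-0.7,-0.4,0,0,0,0],[-1,-1,-0.6,0,0,0,0],[-1,-1,-0.6,0,0,0,0],[-1,-1,-0.6,0,0,0,0]])

```text
clock: 1.27
position: [0.4711, 0.3883, 0.248]
tool_rot: [3.141, -0.001, -3.141]
force: [-0.6, 0.7, -0.2]
grip_width: -0.0001
```

Run:
```python
from h import *
from workcell import telemetry, cams
s=telemetry.observe();print(s["position"],s["tool_rot"],s["grip_width"])
c=cams.get_calibration("wrist");im=cams.grab_frame("wrist")
cv2.imwrite("pics/w1.png",im)
print(-np.array(c["R"]).T@c["t"])
p=s["position"]-[0,0,.017];print("tip px",proj(c,p))
```

```text
[0.47114738 0.38832788 0.2479923 ] [ 3.14140646e+00 -8.81593106e-04 -3.14132686e+00] -0.00011267559065815
[0.3943012  0.38749667 0.37276553]
tip px [[325.51691186 258.13126769]]
```

View pics/w1.png

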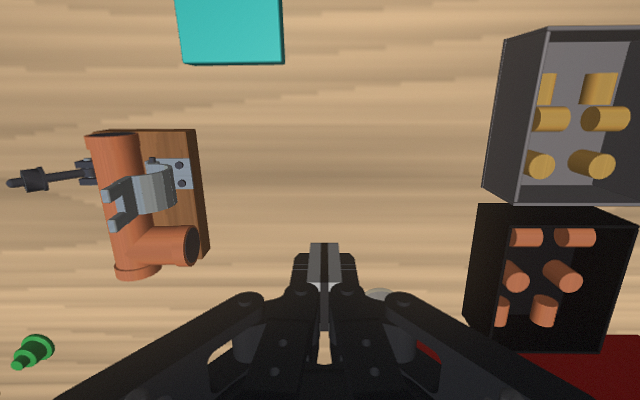

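The wrist view shows the tee clamp at (150,200), with its ear raised at (115,205) and the bolt nut at (33,180). The closed fingertips at (325,250) are about 13 mm thick.

Run:
```python
from h import *
from workcell import cams
c=cams.get_calibration("wrist");im=cv2.imread("pics/w1.png");p=np.load("pose.npy")
a=draw(im,c,p,1.7,.75,(0,110,220,290),3)
cv2.imwrite("pics/ov3.png",a)
```

```text
(no output)
```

View pics/ov3.png

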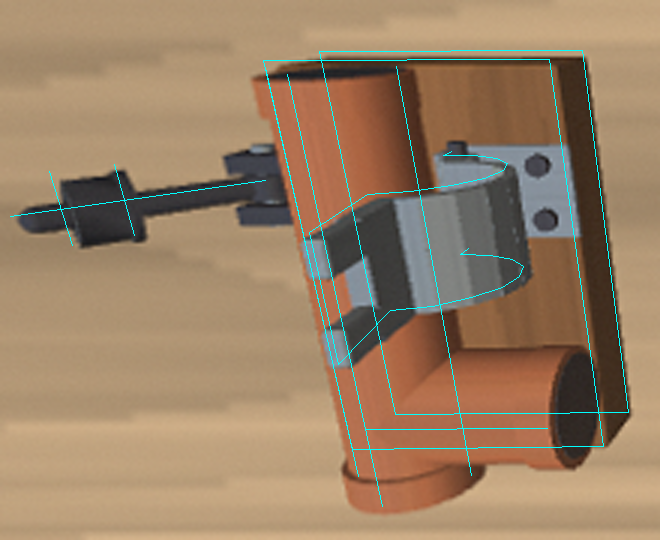

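Run:
```python
import numpy as np
for v in [1.9,1.7,1.5,1.3,1.1,.9,.7,.5,.3,.15,0,-.08]:
    r,h,w=.086,.004,.0065
    print(v,round(.214-r*np.cos(v)+h*np.sin(v)+w,4),round(.051+r*np.sin(v)+h*np.cos(v)+.017,4))
```

```text
1.9 0.2521 0.1481
1.7 0.2355 0.1528
1.5 0.2184 0.1541
1.3 0.2013 0.1519
1.1 0.1851 0.1465
0.9 0.1702 0.1379
0.7 0.1573 0.1265
0.5 0.1469 0.1127
0.3 0.1395 0.0972
0.15 0.1361 0.0848
0 0.1345 0.072
-0.08 0.1345 0.0651
```

>>> arm_command(deltas=[[-1,-0.03,-0.3,0.1,0,0,0],[-1,-0.03,-0.55,0.35,0,0,0],[-1,-0.03,-0.68,0.63,0,0,0],[-1,-0.03,-0.7,0.65,0,0,0]])

```text
clock: 1.82
position: [0.4748, 0.2819, 0.1491]
tool_rot: [-3.139, -0.003, -3.141]
force: [0.5, 0.3, 1.5]
grip_width: -0.0002
```

>>> arm_command(deltas=[[-1,0,-0.12,0,0,0,0],[-1,0,-0.22,0,0,0,0],[-1,0,-0.31,-0.02,0,0,0],[-1,0,-0.42,-0.03,0,0,0],[-1,0,-0.54,-0.02,0,0,0],[-1,0,-0.65,0.02,0,0,0],[-1,0,-0.74,0.08,0,0,0],[-1,0,-0.74,0.08,0,0,0]])

```text
clock: 2.82
position: [0.4761, 0.1701, 0.1379]
tool_rot: [-3.141, -0.002, 3.14]
force: [-0.9, 1.3, 0.2]
grip_width: -0.0001
```

```bash
cat > look.py <<'E'
import sys
from h import *
from workcell import telemetry, cams
tag=sys.argv[1];sv,bv=map(float,sys.argv[2:4])
s=telemetry.observe();print(s["clock"],s["position"],s["tool_rot"],s["force"])
p=np.load("pose.npy");o=[]
for n,b in(("top",(215,140,315,230)),("scene",(310,200,410,290))):
    c=cams.get_calibration(n);im=cams.grab_frame(n)
    x0,y0,x1,y1=b
    o.append(draw(im,c,p,sv,bv,b,4) if sv>-1 else cv2.resize(im[y0:y1,x0:x1],None,fx=4,fy=4,interpolation=cv2.INTER_CUBIC))
cv2.imwrite(f"pics/{tag}.png",np.hstack(o))
E
python3 look.py s1 -5 0
```

```text
2.825 [0.47614608 0.17006368 0.13788989] [-3.14055560e+00 -1.54181608e-03  3.14008647e+00] [-0.92973048  1.28152429  0.23416643]
```

View pics/s1.png

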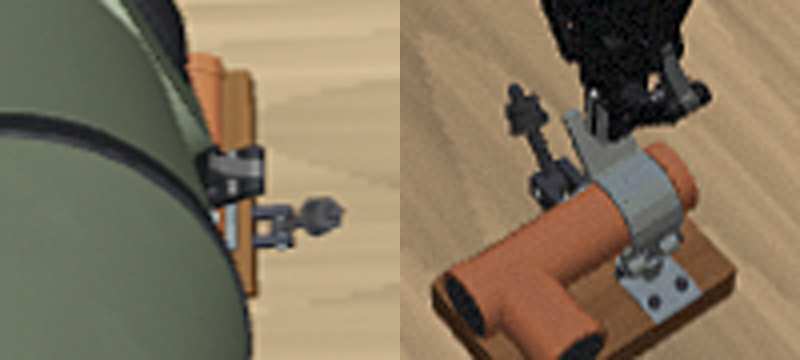

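>>> arm_command(deltas=[[-1,0,-0.09,0.08,0,0,0],[-1,0,-0.16,0.17,0,0,0],[-1,0,-0.21,0.27,0,0,0],[-1,0,-0.23,0.35,0,0,0],[-1,0,-0.24,0.44,0,0,0],[-1,0,-0.24,0.47,0,0,0]])

```text
clock: 3.68
position: [0.477, 0.1355, 0.0698]
tool_rot: [3.142, 0.001, 3.141]
force: [-27.4, -9.7, 124.9]
grip_width: 0.0
```

```bash
python3 look.py s2 -5 0
```

```text
3.675 [0.47698387 0.13546043 0.06976226] [3.14158113e+00 9.40167343e-04 3.14127791e+00] [-27.38745375  -9.74820314 124.94424543]
```

View pics/s2.png

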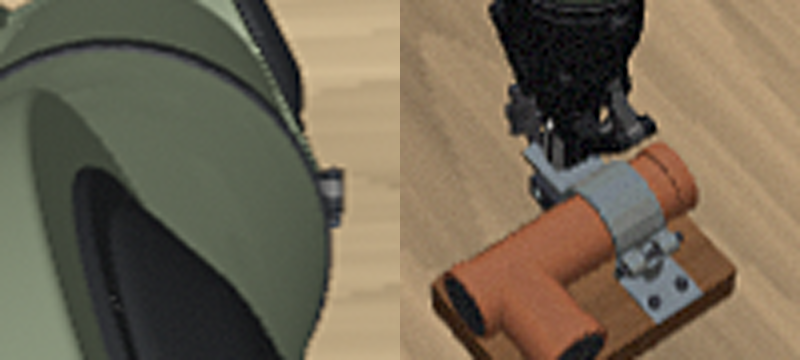

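The wrist force read about 125 N when the half met its stop, which is above the 120 N limit. I overshot the press by about 2 mm. I back off straight away and use smaller steps from here.

>>> arm_command(deltas=[[-1,0,0,-0.02,0,0,0],[-1,0,0,-0.2,0,0,0],[-1,0,0,-0.6,0,0,0],[-1,0,0.15,-1,0,0,0],[-1,0,0.15,-1,0,0,0]])

```text
clock: 4.4
position: [0.4781, 0.1603, 0.2217]
tool_rot: [3.138, 0.006, -3.14]
force: [-0.5, 0.2, -0.8]
grip_width: 0.0
```

```bash
python3 look.py s3 -5 0
python3 - <<'E'
from h import *
from workcell import telemetry, cams
c=cams.get_calibration("wrist");im=cams.grab_frame("wrist")
cv2.imwrite("pics/w3.png",im)
np.savez("w3.npz",R=c["R"],t=c["t"])
E
```

```text
4.4 [0.47806896 0.16029237 0.22166613] [ 3.13835973  0.00605285 -3.13966591] [-0.47333658  0.1626652  -0.76689184]
```

View pics/s3.png

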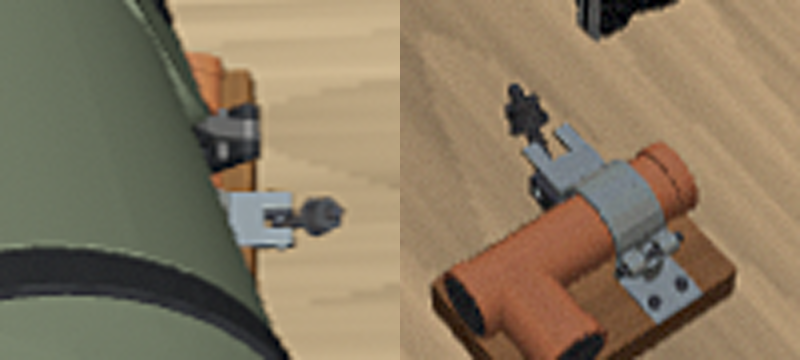

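View pics/w3.png

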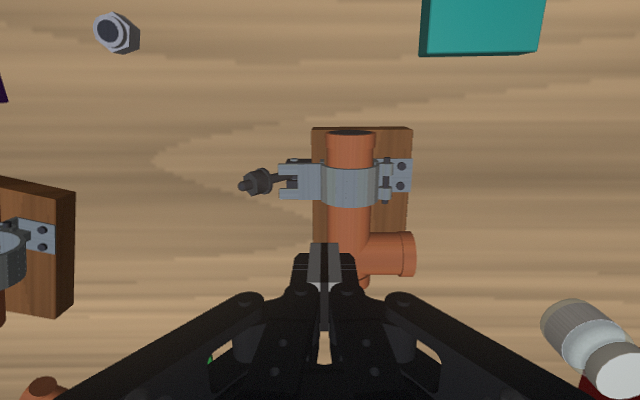

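The half is down over the tee. The wrist view shows the ear at (300,180) and the bolt nut at (258,180), so the bolt still leans out. I check the angles with an overlay.

Run:
```python
from h import *
from workcell import cams
c=cams.get_calibration("wrist");im=cv2.imread("pics/w3.png");p=np.load("pose.npy")
b=(230,115,430,250)
a=draw(im,c,p,0,.7,b,4);
cs=cams.get_calibration("scene")
cv2.imwrite("pics/ov4.png",a)
cv2.imwrite("pics/ov5.png",cv2.resize(im[115:250,230:430],None,fx=4,fy=4,interpolation=cv2.INTER_CUBIC))
```

```text
(no output)
```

View pics/ov4.png

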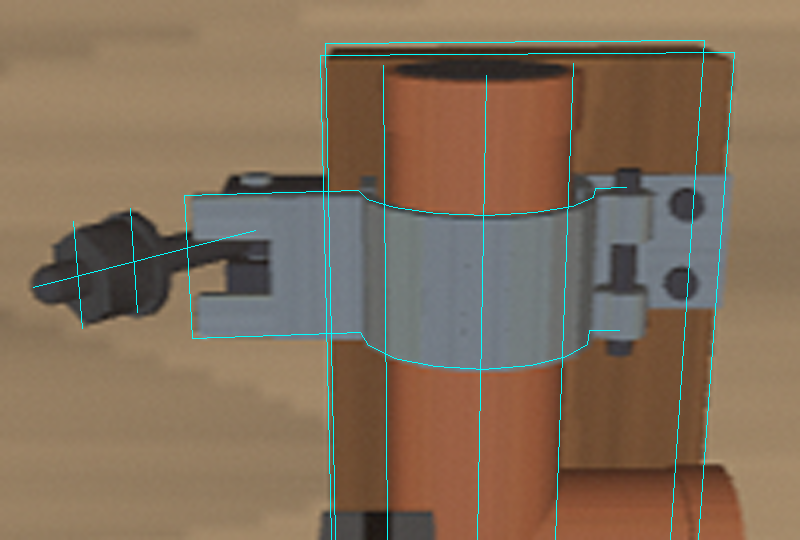

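The half fits angle 0 (shut) and the bolt about 0.7. The ear's slot is clear. Now I go outside the bolt, lower the fingers there, and push it up along its arc.

>>> arm_command(deltas=[[-1,0,-0.3,0,0,0,0],[-1,0,-0.6,0,0,0,0],[-1,0.01,-0.72,0.3,0,0,0],[-1,0.01,-0.72,0.7,0,0,0],[-1,0.01,-0.72,0.8,0,0,0]])

```text
clock: 5.18
position: [0.4726, 0.0491, 0.0948]
tool_rot: [-3.14, -0.007, 3.141]
force: [0.5, 1.1, 0.1]
grip_width: -0.0001
```

```bash
python3 look.py s4 -5 0;python3 - <<'E'
from h import *
from workcell import telemetry, cams
print(telemetry.observe()["position"])
c=cams.get_calibration("wrist");im=cams.grab_frame("wrist");p=np.load("pose.npy")+[0,.001,-.01]
cv2.imwrite("pics/w4.png",draw(im,c,p,0,.7,(240,60,500,260),3))
E
```

```text
5.175 [0.47261604 0.04912671 0.09480822] [-3.14012831 -0.0066575   3.14112888] [0.5404137 1.1299391 0.0667007]
[0.47406054 0.04981518 0.0969985 ]
```

View pics/s4.png

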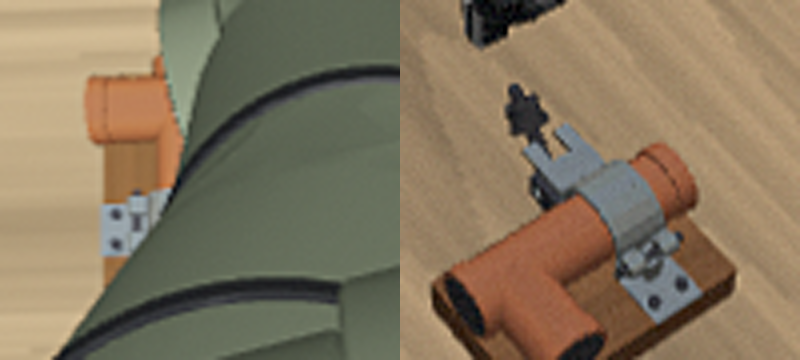

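View pics/w4.png

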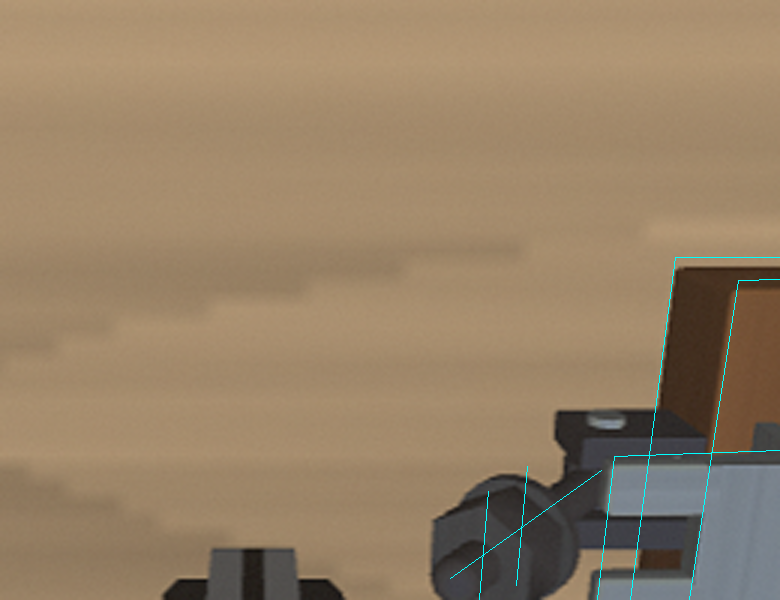

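>>> arm_command(deltas=[[-1,-0.01,0,0.12,0,0,0],[-1,-0.01,0,0.22,0,0,0],[-1,-0.01,0.0,0.22,0,0,0]])

```text
clock: 5.7
position: [0.4764, 0.0501, 0.0654]
tool_rot: [-3.141, -0.0, -3.141]
force: [-0.4, 0.6, 0.1]
grip_width: -0.0002
```

>>> arm_command(deltas=[[-1,0,0.08,0,0,0,0],[-1,0,0.14,0,0,0,0],[-1,0,0.18,-0.02,0,0,0],[-1,0,0.22,-0.045,0,0,0],[-1,0,0.26,-0.075,0,0,0],[-1,0,0.29,-0.09,0,0,0],[-1,0,0.31,-0.1,0,0,0]])

```text
clock: 6.58
position: [0.4765, 0.097, 0.0805]
tool_rot: [3.141, 0.0, -3.141]
force: [-0.4, -1.6, -0.6]
grip_width: 0.0
```

```bash
python3 look.py s5 -5 0;python3 - <<'E'
from h import *
from workcell import telemetry, cams
print(telemetry.observe()["position"],telemetry.observe()["force"])
c=cams.get_calibration("wrist");im=cams.grab_frame("wrist");p=np.load("pose.npy")+[0,.001,-.01]
cv2.imwrite("pics/w5.png",draw(im,c,p,0,.2,(240,120,500,320),3))
E
```

```text
6.575 [0.47651321 0.09699456 0.08046063] [ 3.14140251e+00  1.47680722e-04 -3.14114409e+00] [-0.35680928 -1.58758251 -0.60481581]
[0.47653256 0.09696573 0.08040476] [ 0.00145921 -0.66712325  0.11648753]
```

View pics/s5.png

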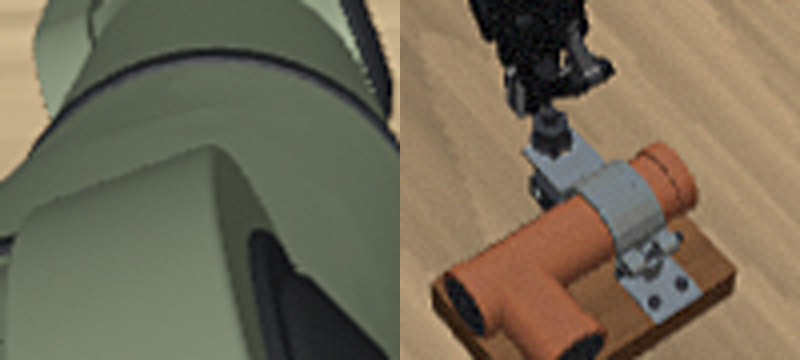

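View pics/w5.png

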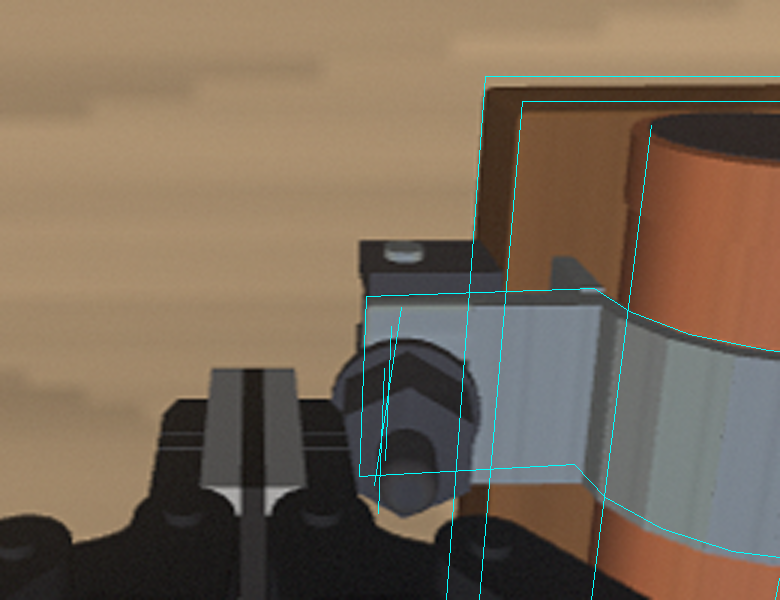

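The bolt now leans only about 0.1 rad. I finish in small steps and watch the force.

>>> arm_command(deltas=[[-1,0,0.01,-0.005,0,0,0],[-1,0,0.02,-0.008,0,0,0]])

```text
clock: 6.98
position: [0.4764, 0.0993, 0.0814]
tool_rot: [-3.141, -0.0, 3.141]
force: [0.5, -1.0, -0.1]
grip_width: 0.0003
```

>>> arm_command(deltas=[[-1,0,0.008,-0.003,0,0,0],[-1,0,0.015,-0.005,0,0,0]])

```text
clock: 7.22
position: [0.4765, 0.1017, 0.0822]
tool_rot: [-3.142, -0.0, -3.142]
force: [0.3, -0.4, -1.3]
grip_width: -0.0001
```

Run:
```python
from h import *
from workcell import telemetry, cams
print(telemetry.observe()["position"],telemetry.observe()["force"])
c=cams.get_calibration("wrist");im=cams.grab_frame("wrist");p=np.load("pose.npy")+[0,.001,-.01]
cv2.imwrite("pics/w6.png",draw(im,c,p,0,0,(240,120,500,320),3))
```

```text
[0.47645447 0.10173946 0.08223721] [ 0.30254325 -0.39217654 -1.31757826]
```

View pics/w6.png

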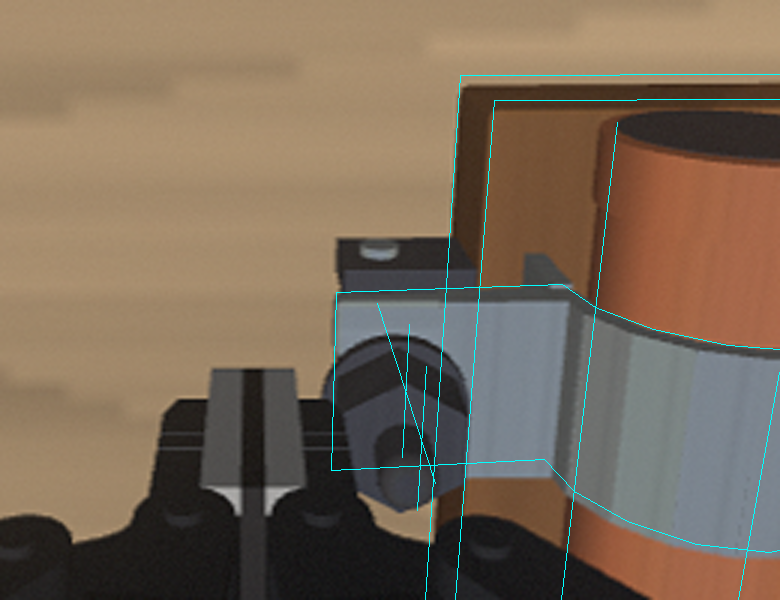

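>>> arm_command(deltas=[[-1,0,0.007,0,0,0,0],[-1,0,0.013,-0.002,0,0,0]])

```text
clock: 7.52
position: [0.4765, 0.1037, 0.0826]
tool_rot: [-3.142, -0.0, 3.142]
force: [-0.8, -1.2, -0.3]
grip_width: -0.0004
```

>>> arm_command(deltas=[[-1,0,0.005,0,0,0,0],[-1,0,0.01,0,0,0,0]])

```text
clock: 7.78
position: [0.4764, 0.1049, 0.0826]
tool_rot: [-3.141, -0.0, 3.141]
force: [-0.4, -4.8, 1.7]
grip_width: -0.0001
```

Run:
```python
from h import *
from workcell import telemetry, cams
print(telemetry.observe()["position"],telemetry.observe()["force"])
c=cams.get_calibration("wrist");im=cams.grab_frame("wrist");p=np.load("pose.npy")+[0,.001,-.01]
cv2.imwrite("pics/w7.png",draw(im,c,p,0,0,(240,120,500,320),3))
```

```text
[0.47644272 0.10492362 0.08256457] [-0.41173437 -4.7744122   1.70779852]
```

View pics/w7.png

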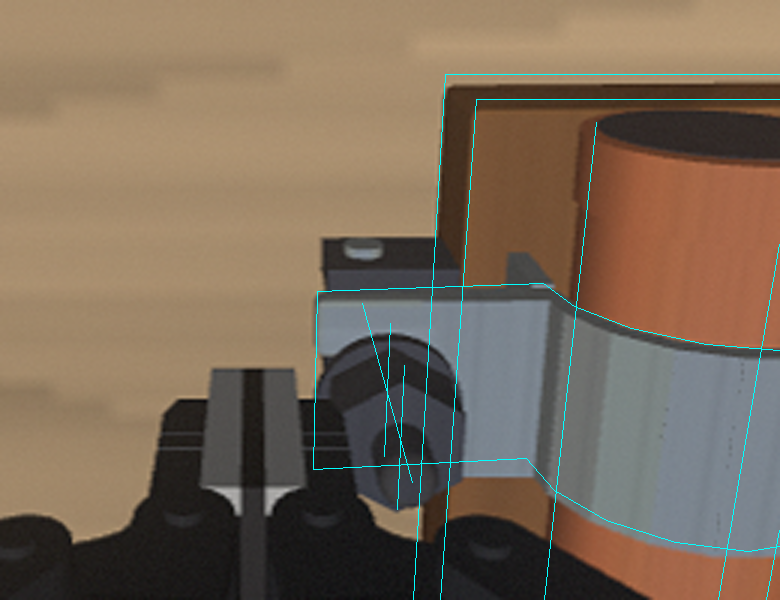

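>>> arm_command(deltas=[[-1,0,0.004,0,0,0,0],[-1,0,0.004,0,0,0,0]])

```text
clock: 8.07
position: [0.4765, 0.1051, 0.0825]
tool_rot: [-3.141, -0.0, 3.141]
force: [-0.6, -7.7, 2.2]
grip_width: -0.0001
```

The push has stalled with force rising, so the bolt is at its stop. I retreat outwards and then up.

>>> arm_command(deltas=[[-1,0,-0.08,0,0,0,0],[-1,0,-0.3,0,0,0,0],[-1,0,-0.5,-0.3,0,0,0],[-1,0,-0.7,-0.7,0,0,0],[-1,0,-0.9,-1,0,0,0],[-1,0,-1,-1,0,0,0],[-1,0,-1,-1,0,0,0]])

```text
clock: 8.95
position: [0.4762, -0.0452, 0.2322]
tool_rot: [-3.142, -0.0, 3.14]
force: [-0.3, 0.5, 0.0]
grip_width: 0.0001
```

```bash
python3 look.py s8 0 0;python3 - <<'E'
from h import *
from workcell import telemetry, cams
print(telemetry.observe()["position"],telemetry.observe()["force"])
c=cams.get_calibration("wrist");im=cams.grab_frame("wrist");p=np.load("pose.npy")+[0,.001,-.01]
cv2.imwrite("pics/w8.png",draw(im,c,p,0,0,(380,80,640,280),3))
E
```

```text
8.95 [ 0.47617749 -0.04522279  0.23220901] [-3.14152410e+00 -9.08768672e-05  3.13986966e+00] [-0.33484934  0.52920418  0.037333  ]
[ 0.476039   -0.04357823  0.23150929] [ 0.33456428  0.45754893 -0.37185403]
```

View pics/s8.png

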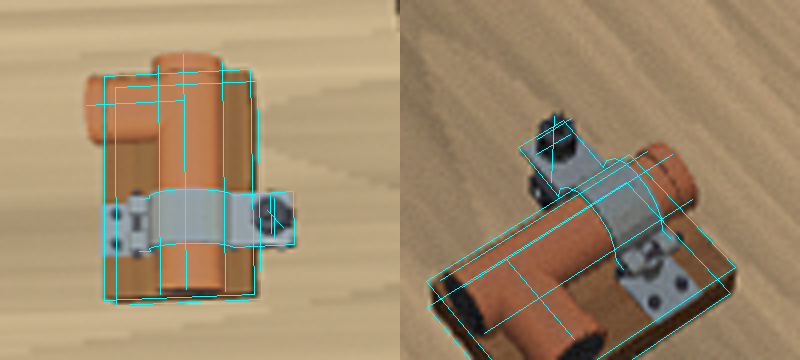

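View pics/w8.png

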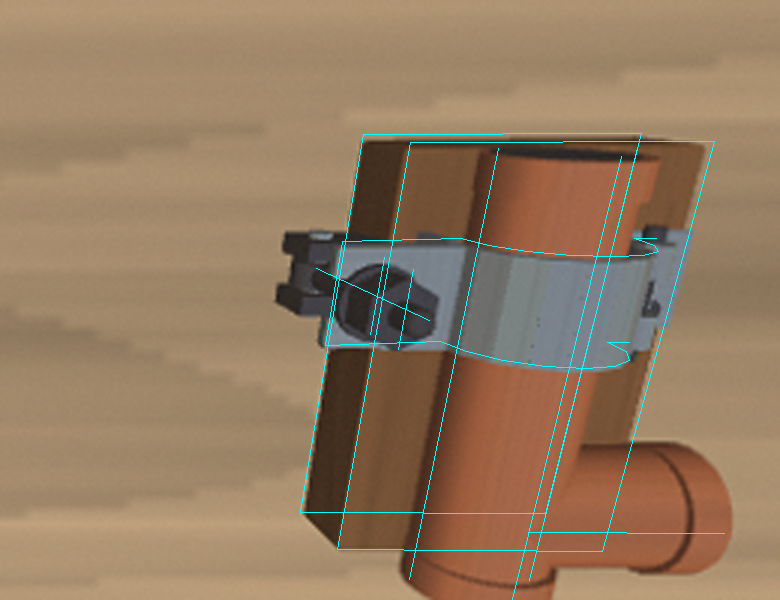

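The top, scene and wrist overlays all match the half shut (0) and the bolt upright (0). The tee lies in its cradle and the arm is clear, so I hand in.

```bash
python3 -c "
from workcell import job
print(job.job_done())"
```

```text
the job is handed in; nothing more can be done
None
```

The tee is locked in and I handed the job in at about 9 s, but the run may be judged failed because the wrist force probably went over its limit. When the half hit its stop, the wrist read 124.9 N upward (about 128 N in total), against the 120 N limit. I pressed about 2 mm too far and backed off at once, but the reading stands.

**What I did:** I swung the half of the tee's clamp down over the tee with closed fingers on its ear, while the bolt still leaned out at about 0.7 rad. I then pushed the bolt up its arc from outside in small steps. It stalled against its stop at about 8 N, and I pulled the arm clear.

**Last checks:** The top, scene and wrist overlays agree to within a few mm that the half is shut and the bolt is upright in the slot. The tee looks undisturbed in its cradle. The force on the tool was near zero with the arm well away, and I did not touch the other clamps.

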